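Tip the core balls out of the lidded hopper

TASK

Empty the lidded tilting hopper into the wooden tray: swing its lid fully back past the detent so that it stays there, and only then tip the hopper over (its side lever is there for that) until all three wooden balls have run out into the tray. Let the hopper return to level, leave its lid folded back, and do not disturb the other things on the table.

Things in the scene. Friction and masses are not known exactly. Their poses are not given: they have to be found in the camera images.
- stand: Fixed dark steel stand, base plate 140 x 170 mm, two upright side plates, carrying a tilting grey sheet-metal hopper (scoop-shaped box). Origin on the table below the hopper's pivot; its -x axis is the pouring side (towards the tray), +x the rear (lid hinge), -y the side with the tipping lever, z up. It is at a different place and yaw every time
- pivot (a point): Centre of the hopper's pivot axis (which runs along the stand's y), 120 mm above the table. With the hopper level: its mouth is a level rectangle 37 mm above the pivot, from 88 mm on the -x side to 62 mm on the +x side, 110 mm wide in y; inner floor 35 mm below the pivot; rear wall upright, pouring-side wall sloping 38 degrees outwards. Fixed to the stand
- hopper (a joint): Tilt of the hopper about its pivot, rad: 0 = level (resting on its stop), 1.4 = fully tipped to the pouring side (stop). A return spring always drives it back to level; at the lever bar this takes about 5 to 6 N all the way (lid back). The balls run out at tilts above roughly 1.1
- lever_grip (a point): Middle of the tipping bar: a level round black bar, 18 mm thick, 90 mm long, along the stand's y, at the end of a flat steel lever fixed to the hopper on its -y side. It lies 100 mm from the pivot axis, 138 mm to the -y side of the pivot; with the hopper level the lever leans 0.65 rad to the rear (+x) from upright, fully tipped 0.75 rad to the pouring side. This point turns with the hopper
- lid (a joint): Lid opening, rad, relative to the hopper: 0 shut, 1.57 square to the mouth, 2.75 fully back on its stop. Let go below about 1.4 it falls shut; let go at 1.65 to 1.95 it leans back on a sprung detent at about 2.0, and would fall shut as the hopper tips. The detent is centred at 2.2; pushing over it takes about 3 to 6 N at 105 mm from the hinge; past 2.4 it stays back
- lid_hinge (a point): Middle of the lid's hinge axis, which runs along the stand's y: on the rear rim of the hopper, 62 mm to +x of and 37 mm above the pivot when the hopper is level. The lid is a grey plate 155 mm long from the hinge, 112 mm wide, 4 mm thick, lying on the mouth when shut; it swings up and over to the rear (+x)
- lid_tab (a point): Centre of the upper, round part of the black thumb tab on the lid's outer face: an upright fin 14 mm thick in the stand's y, 34 mm long in x, rising 41 mm above the lid plate; this point is 24 mm above the plate's outer face, 125 mm from the hinge axis along the lid and 28 mm off it square to the lid. Moves with the lid; it hangs on the underside when the lid is fully back
- tray: Fixed light wooden open tray, 200 mm (x) by 180 mm (y), walls 34 mm high and 6 mm thick, floor 6 mm thick; origin on the table under its centre; it stands on the pouring side, under the hopper's lip
- ball0_center (a point): Centre of one of three equal plain wooden balls, 44 mm in diameter, about 30 g, that start inside the shut hopper
- ball1_center (a point): Centre of one of three equal plain wooden balls, 44 mm in diameter, about 30 g, that start inside the shut hopper
- ball2_center (a point): Centre of one of three equal plain wooden balls, 44 mm in diameter, about 30 g, that start inside the shut hopper
- clay_a: Bystander: grey clay lump, 70 mm across, origin at its underside; leave alone
- clay_b: Bystander: smaller grey clay lump, 56 mm across; leave alone
- tub_jar: Bystander: clear jar with black lid, 100 mm across, 80 mm high; leave alone
- can: Bystander: can 74 mm across, 110 mm high; leave alone
- spatula: Bystander: spatula lying on the table; leave alone
- brush: Bystander: brush lying on the table; leave alone
- mallet: Bystander: hammer lying on the table; leave alone

How it is judged (in metres and radians):
On the way, in this order (a step that is already met when the one before it is completed fails the run):
1. the lid is fully back past its detent (beyond 2.4 rad) while the hopper is still level (value of joint lid above 2.4 rad and value of joint hopper below 0.2 rad), for 0.2 s.
2. the hopper is tipped well over (beyond 0.95 rad) with the lid back (value of joint hopper above 0.95 rad and value of joint lid above 2.2 rad), for 0.2 s.
At the end, for the whole second after the job is handed in: All three balls lie at rest inside the tray (centres within its outline and below 35 mm over the table, speed under 0.05 m/s), the hopper is back to level (tilt under 0.12 rad) and its lid is still folded back past the detent (over 2.3 rad) (x of ball0_center in the frame of tray between -0.1 and 0.1 m and y of ball0_center in the frame of tray between -0.09 and 0.09 m and z of each of ball0_center, ball1_center, ball2_center in the frame of tray below 0.035 m and x of ball1_center in the frame of tray between -0.1 and 0.1 m and y of ball1_center in the frame of tray between -0.09 and 0.09 m and x of ball2_center in the frame of tray between -0.1 and 0.1 m and y of ball2_center in the frame of tray between -0.09 and 0.09 m and linear speed of each of ball0, ball1, ball2 below 0.05 m/s and value of joint hopper below 0.12 rad and value of joint lid above 2.3 rad); the robot touches nothing.
It fails at once if the hopper is tipped (beyond 0.35 rad) while the lid is not back past its detent (under 2.15 rad) (value of joint hopper above 0.35 rad and value of joint lid below 2.15 rad).
It fails at once if a bystander is moved by more than 30 mm (distance of any of clay_a, clay_b, tub_jar, can, spatula, brush, mallet from where it was at the start of the episode above 0.03 m).
It also fails if it takes over 72 s, if anything falls off the work surface, if the arm or the gripper's body presses on something with over 40 N, if the wrist force passes 120 N, or if a joint passes its speed limit or range.

ROBOT

A 6-joint arm with a two-finger parallel gripper is mounted at the origin on the work surface. World frame = base frame: x ahead of the robot, y to its left, z up, the work surface at z = 0. Lengths are in mm, angles in rad, forces in N, time in s.
With the tool pointing down it reaches from about 350 to 775 mm from the base axis. Payload 7.3 kg.
Tool frame: the origin (TCP) lies on the centre line of the jaws, within the pads' length; the fingertips stand 22 mm ahead of it and the grasp point (between the pads) lies 3 mm ahead of it; z points along the fingers, y is the direction in which the jaws open and shut (so a half turn about z gives the same grasp; the last joint's range is limited). The gripper opens to 92 mm and grips with 3 to 60 N. Pads are 19 mm wide; open, the fingers measure 130 mm over their backs; the gripper's body (75 mm by 190 mm) begins 47 mm behind the grasp point.
Start: joints at [1.2, 0.342, 1.524, -0, 1.275, -0.146], TCP at [117.011, 511.812, 248.741] pointing down, gripper open.
Joint ranges: [-2.53, 2.53], [-0.77, 2.02], [0.04, 2.7], [-1, 4.14], [0.28, 2.66], [-3.11, 3.11]. Speed limits (rad/s): [2.57, 2.57, 3.14, 3.14, 3.14, 3.14].

INTERFACE

Orientations are given as [roll, pitch, yaw] about the fixed x, y, z axes, in that order (R = Rz(yaw) Ry(pitch) Rx(roll)).
In Python, from plant import bot gives the robot as it stands.
- The arm moves only by the tool play_rows, never from a script. Its argument "moves" is one flat list of numbers, 5 for each row, row after row: the closure in counts, from 0 (fully open) to 255 (shut), then the shift along the tool's x, y, z in mm, then the turn about the tool's z in degrees. A call has 1 to 8 rows; each row is the pose to reach, as a shift and turn from the pose commanded when the call began, along the tool's axes at that moment; what a row does not reach only later rows make up. A row lasts 1/12 s, in which the tool goes at most 41.7 mm and 7.16 degrees, less where a joint would pass 70% of its speed; a pose out of reach is approached as far as the arm can. A call with a gripper value outside its range is refused whole. The fingers move at their own pace and stop on an object; the grip force is fixed at half the most. Time passes only in rows, so rows that repeat a pose let the fingers close. It gives the time, the measured TCP pose, the force and the opening at its end, in the units of the state.
- bot.get_obs(): the state, without advancing time (a new reading comes with each control period).
- bot.capture(name): name is "side" or "top"; returns a dict with "color" (384x512x3 uint8, red, green, blue), "fx", "fy", "cx", "cy" (pixels), "world_to_cam" (4x4, takes a point from world to camera coordinates). Camera axes: x right, y down, z forward; pixel columns grow to the right and rows downward; lengths in mm; the calibration is good to about 2 mm. A picture is of the moment at which its call begins. There is no depth.
- bot.close_job(): hands the job in, once; it reports no verdict.
The state is a dict: "time": time; "joint_positions": joint angles; "dq": joint speeds; "tau": joint torques, N m; "tool_pos": TCP position; "tcp_rot": TCP orientation; "contact_force": force on the tool from outside, world axes, zero at the start; "moment": the same for the moment, N m; "grip_width": finger opening in mm.
Only numpy, scipy, OpenCV 4.12 (cv2) and the standard library are available. Lean on these libraries where they do the work, as an engineer would, in place of code of your own. Each camera call takes 0.05 s, during which the arm holds its last target.

## Working session

There is one attempt and no reset: what is moved stays moved. The work goes in short steps, Python scripts to look and compute and a tool call to move; the robot and the scene stay as the last step left them, time stands still between calls to the robot, and variables do not carry over. Pictures are saved under pics/ and viewed, and the job is handed in when it is done.

Besides the shell and the picture viewer there is one more tool, called after "Request:" by a JSON object that holds its "name" and its "arguments", one argument or row to a line. play_rows: Moves the arm, as the interface text tells. Its arguments: {"type":"object","properties":{"moves":{"type":"array","items":{"type":"number"}}},"required":["moves"]}

```bash
ls; mkdir -p pics
python3 - <<'E'
from plant import bot
import cv2
print(bot.get_obs())
for n in("side","top"):
    c=bot.capture(n); cv2.imwrite(f"pics/{n}0.png",c["color"][:,:,::-1]); print(n,c["fx"],c["fy"],c["cx"],c["cy"],c["world_to_cam"])
E
```

```text
pics
{'time': 0.0, 'joint_positions': array([ 1.19999155e+00,  3.42759909e-01,  1.52501022e+00,  8.05687006e-06,
        1.27542769e+00, -1.46006312e-01]), 'dq': array([-2.15119436e-03, -4.20697770e-05,  4.91882321e-04, -7.05387289e-04,
        4.08048831e-04,  1.30504226e-03]), 'tau': array([ 1.53106179e-03, -4.31235874e+01, -2.44218135e+01,  7.17500551e-02,
        5.58100606e-02, -1.22924225e-04]), 'tool_pos': array([116.86848559, 511.43901207, 248.02802189]), 'tcp_rot': array([-3.14000569e+00, -2.41154982e-04,  2.91679164e+00]), 'contact_force': array([-0.3171467 ,  0.32181019, -0.54520287]), 'moment': array([-0.00331819,  0.04125192, -0.08745313]), 'grip_width': 91.40170140818915}
side 490.76280665146993 490.76280665146993 244.22394110880177 183.94147776637564 [[-9.56401976e-01 -2.91515647e-01 -1.77168661e-02  5.58160006e+02]
 [-1.54715355e-01  5.57172473e-01 -8.15856601e-01  1.84989189e+02]
 [ 2.47706315e-01 -7.77545795e-01 -5.77982801e-01  1.50905957e+03]
 [ 0.00000000e+00  0.00000000e+00  0.00000000e+00  1.00000000e+00]]
top 409.76686399106796 409.76686399106796 254.07166938391248 192.21130459155762 [[ 9.06038266e-03 -9.99805157e-01  1.75373328e-02  2.38432327e+01]
 [-9.95504719e-01 -1.06721499e-02 -9.41087684e-02  5.64578792e+02]
 [ 9.42775930e-02 -1.66058361e-02 -9.95407445e-01  1.48119591e+03]
 [ 0.00000000e+00  0.00000000e+00  0.00000000e+00  1.00000000e+00]]
```

View pics/side0.png

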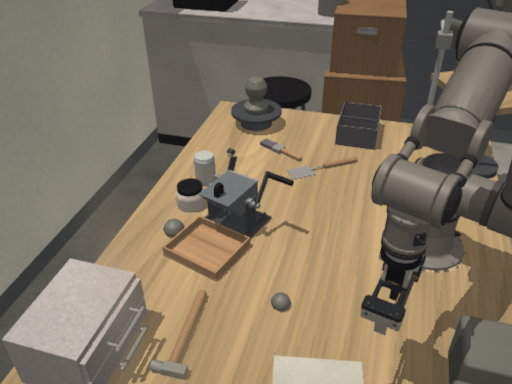

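View pics/top0.png

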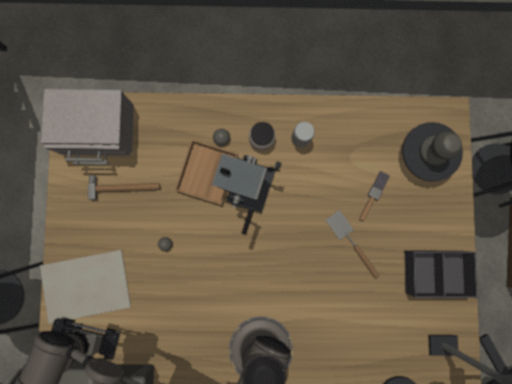

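Run:
```python
import cv2
a=cv2.imread("pics/side0.png")[130:330,120:340]; cv2.imwrite("pics/side0c.png",cv2.resize(a,None,fx=3,fy=3,interpolation=2)[:600])
a=cv2.imread("pics/top0.png")[100:290,200:400]; cv2.imwrite("pics/top0c.png",cv2.resize(a,None,fx=3,fy=3,interpolation=2))
```

```text
(no output)
```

View pics/side0c.png

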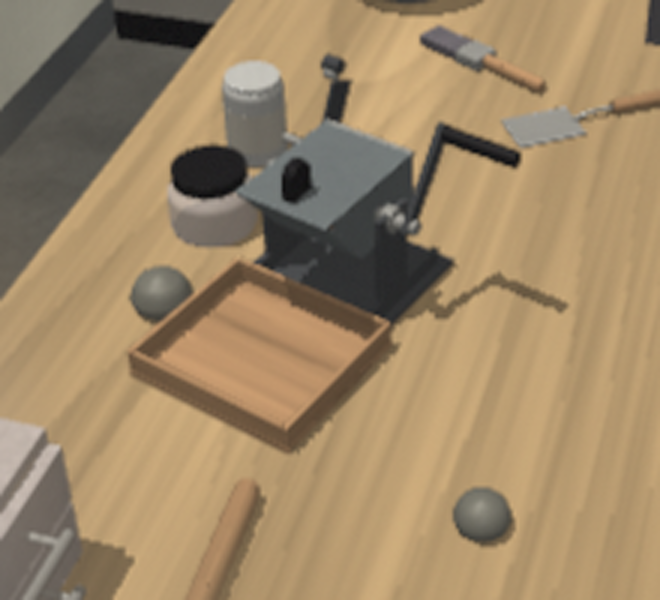

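View pics/top0c.png

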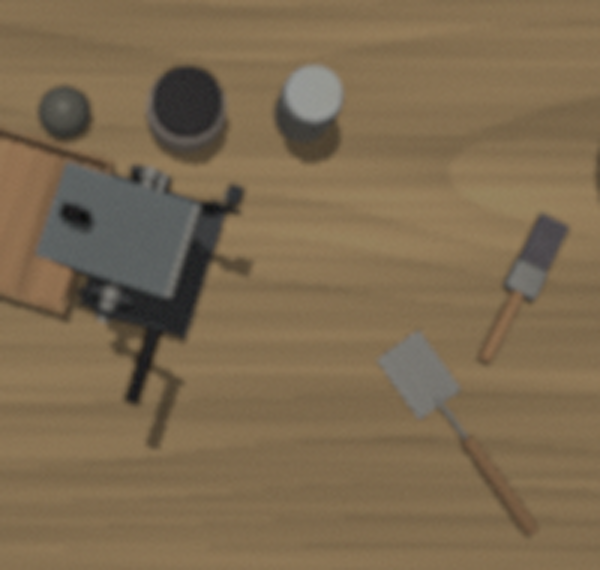

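```bash
cat > h.py <<'E'
import numpy as np, cv2
from plant import bot
def cam(n):
    return bot.capture(n)
def proj(c,P):
    P=np.atleast_2d(P); q=P@c["world_to_cam"][:3,:3].T+c["world_to_cam"][:3,3]
    return np.c_[c["fx"]*q[:,0]/q[:,2]+c["cx"],c["fy"]*q[:,1]/q[:,2]+c["cy"]]
def S2W(p,P):
    P=np.atleast_2d(P);c,s=np.cos(p[2]),np.sin(p[2])
    return np.c_[p[0]+c*P[:,0]-s*P[:,1],p[1]+s*P[:,0]+c*P[:,1],P[:,2]]
E
python3 - <<'E'
from h import *
from scipy.optimize import least_squares
cs,ct=cam("side"),cam("top")
L=np.array([[-93,56,161],[-93,-56,161],[62,-56,161],[62,56,161],[60.5,-183,205],[60.5,-93,205]],float)
us=np.array([[243,195],[318,228],[413,155],[330,123],[518,154],[442,126]])/3+[120,130]
ut=np.array([[70,165],[38,255],[170,298],[203,203],[133,402],[152,332]])/3+[200,100]
f=lambda p:np.r_[(proj(cs,S2W(p,L))-us).ravel(),(proj(ct,S2W(p,L))-ut).ravel()]
r=least_squares(f,[500,0,-1.8],loss="soft_l1");print(r.x,r.cost);print(f(r.x).reshape(-1,2).round(1))
p=r.x;np.save("pose.npy",p)
for n,P in dict(stand=[0,0,0],leverbar=[60.5,-138,199.6],tab=[62-125,0,157+28],hinge=[62,0,157]).items(): print(n,S2W(p,P).round(1))
# bystanders' centre: clay, jar, can from top, by plane z
def back(c,u,z):
    R=c["world_to_cam"][:3,:3];t=c["world_to_cam"][:3,3];o=-R.T@t
    d=R.T@np.array([(u[0]-c["cx"])/c["fx"],(u[1]-c["cy"])/c["fy"],1]);return o+d*(z-o[2])/d[2]
for n,u,z in[("clayA",(222,137),30),("jar",(262,133.5),80),("can",(304,131),110),("clayB",(165,244),25)]:print(n,back(ct,u,z).round())
E
```

```text
[599.91499137  67.43162998  -1.8863876 ] 15.270187149919138
[[-2.4 -2.7]
 [ 2.5 -1. ]
 [ 0.5 -2.1]
 [-0.8 -2.4]
 [ 1.2 -0.1]
 [ 0.7 -0.3]
 [-0.5 -1.6]
 [-0.8 -0.4]
 [-0.9  0.1]
 [-1.3  0.3]
 [-1.4  1.6]
 [ 1.3 -1.6]]
stand [[599.9  67.4   0. ]]
leverbar [[450.   52.8 199.6]]
tab [[619.5 127.3 185. ]]
hinge [[580.7   8.5 157. ]]
clayA [769. 150.  30.]
jar [772.   4.  80.]
can [ 775. -144.  110.]
clayB [372. 351.  25.]
```

```bash
cat > ov.py <<'E'
from h import *
def overlay(tag,p,segs,pts=[],side=(120,130,220,200),top=(200,100,200,190)):
    out=[]
    for n,(x,y,w,h) in(("side",side),("top",top)):
        c=cam(n);a=cv2.resize(c["color"][y:y+h,x:x+w,::-1],None,fx=3,fy=3,interpolation=2).copy()
        g=lambda P:((proj(c,S2W(p,P))-[x,y]+.5)*3-.5)
        for s in segs:
            q=g(np.array(s,float));cv2.polylines(a,[np.round(q).astype(int)],False,(0,0,255),1)
        cv2.imwrite(f"pics/{tag}_{n}.png",a)
    cv2
E
python3 - <<'E'
from ov import *
p=np.load("pose.npy")
segs=[[[-93,56,161],[-93,-56,161],[62,-56,161],[62,56,161],[-93,56,161]],[[60.5,-183,200],[60.5,-93,200]],
[[-70,85,0],[-70,-85,0],[70,-85,0],[70,85,0],[-70,85,0]],[[-63,0,161],[-63,0,202]]]
overlay("o1",p,segs)
E
```

```text
(no output)
```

View pics/o1_side.png

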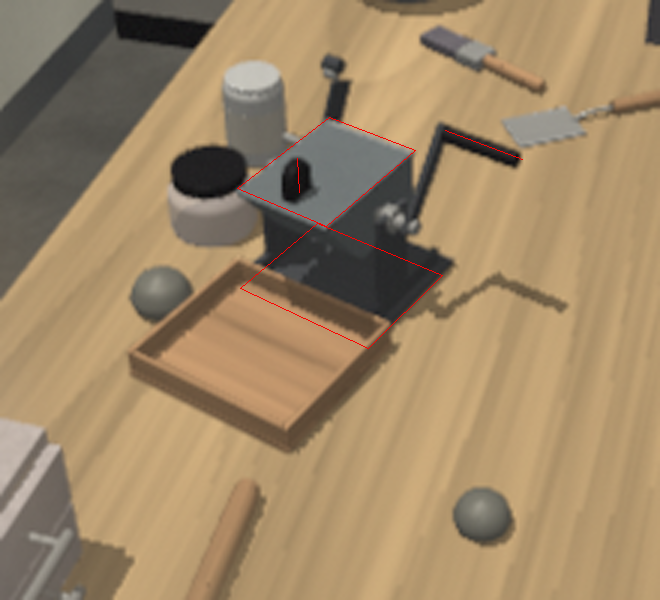

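View pics/o1_top.png

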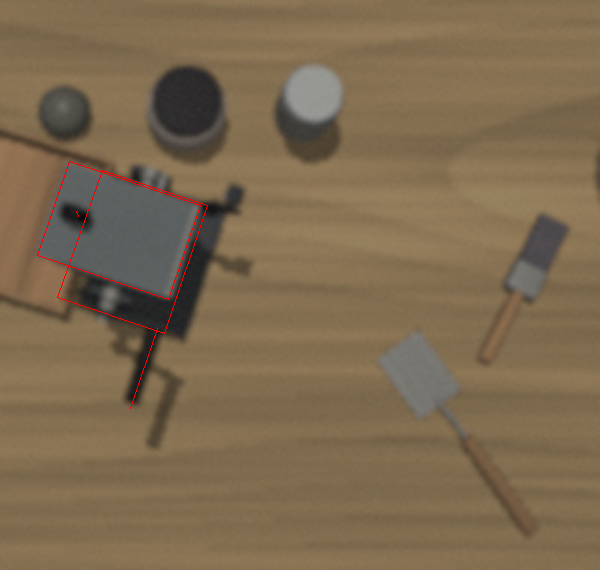

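```bash
cat >> h.py <<'E'
import json,os
def cmd0():
    return np.array(json.load(open("cmd.json"))) if os.path.exists("cmd.json") else np.array([117.011,511.812,248.741,2.9168])
def axes(yaw): # columns = tool axes in world
    c,s=np.cos(yaw),np.sin(yaw); return np.array([[c,s,0],[s,-c,0],[0,0,-1.]])
def done(dx,dy,dz,dturn):  # record last row of a call
    q=cmd0(); q[:3]+=axes(q[3])@[dx,dy,dz]; q[3]-=np.radians(dturn); json.dump(list(q),open("cmd.json","w")); return q
def togo(xyz,yaw=None):
    q=cmd0(); d=axes(q[3]).T@(np.array(xyz)-q[:3]); t=0 if yaw is None else -np.degrees(yaw-q[3]); return np.r_[d,t].round(1)
def st():
    o=bot.get_obs(); print("t",round(o["time"],2),"tcp",o["tool_pos"].round(1),"yaw",o["tcp_rot"][2].round(3),"F",o["contact_force"].round(1),"w",round(o["grip_width"],1),"q",o["joint_positions"].round(2))
E
python3 - <<'E'
from h import *
p=np.load("pose.npy")
print(togo([*S2W(p,[-63,0,0])[0][:2],300],p[2]+np.pi))
# counterweight knob triangulation
cs,ct=cam("side"),cam("top")
from scipy.optimize import least_squares
us=np.array([335,65])/3+[120,130]; ut=np.array([236,191])/3+[200,100]
r=least_squares(lambda P:np.r_[proj(cs,P)[0]-us,proj(ct,P)[0]-ut],[650,0,150]);print(r.x,r.cost, S2W([0,0,-p[2]],r.x-[p[0],p[1],0]))
E
```

```text
[-575.5 -262.8  -51.3   95.2]
[639.84819401 -48.06164283 201.05425543] 0.7102262966048937 [[ 97.39499845  73.80766229 201.05425543]]
```

Request:
{"name": "play_rows", "arguments": {
  "moves": [0,-40,-18,-30,7,0,-80,-36,-51,14,0,-115,-52,-51,21,0,-150,-68,-51,28,0,-185,-84,-51,35,0,-220,-100,-51,42,0,-255,-116,-51,49,0,-290,-132,-51,56]
}}

```text
time: 1.07
tool_pos: [371.7, 316.8, 300.0]
tcp_rot: [3.141, -0.0, 1.933]
contact_force: [-0.2, 0.7, -0.0]
grip_width: 91.7
```

Run:
```python
from h import *
print(done(-290,-132,-51,56)); st()
p=np.load("pose.npy")
print(togo([*S2W(p,[-63,0,0])[0][:2],300],p[2]+np.pi))
```

```text
[370.29134114 318.49084546 299.741        1.93941562]
t 1.07 tcp [371.7 316.8 300. ] yaw 1.933 F [-0.2  0.7 -0. ] w 91.7 q [ 0.55  0.24  1.53 -0.    1.38  0.19]
[-268.1  163.6   -0.3   39.2]
```

Request:
{"name": "play_rows", "arguments": {
  "moves": [0,-35,21,0,6,0,-70,42,0,12,0,-105,63,0,18,0,-140,84,0,24,0,-175,105,0,30,0,-210,126,0,36,0,-245,150,0,39.2,0,-268,163.6,0,39.2]
}}

```text
time: 1.73
tool_pos: [621.9, 124.6, 299.1]
tcp_rot: [3.141, 0.0, 1.25]
contact_force: [-0.1, -0.1, -1.3]
grip_width: 91.9
```

Request:
{"name": "play_rows", "arguments": {
  "moves": [0,0,0,0,0,0,0,0,0,0]
}}

```text
time: 1.9
tool_pos: [620.1, 126.2, 298.6]
tcp_rot: [-3.14, 0.0, 1.253]
contact_force: [-0.3, 0.8, 1.1]
grip_width: 91.5
```

Run:
```python
from ov import *
print(done(-268,163.6,0,39.2)); st()
p=np.load("pose.npy")
print(togo([*S2W(p,[-63,0,0])[0][:2],192],p[2]+np.pi))
overlay("o2",p,[[[-63,0,161],[-63,0,202]]])
```

```text
[619.46948722 127.44317728 299.741        1.25524655]
t 1.9 tcp [620.1 126.2 298.6] yaw 1.253 F [-0.3  0.8  1.1] w 91.5 q [0.08 0.52 1.1  0.   1.52 0.4 ]
[-1.000e-01  0.000e+00  1.077e+02  0.000e+00]
```

View pics/o2_side.png

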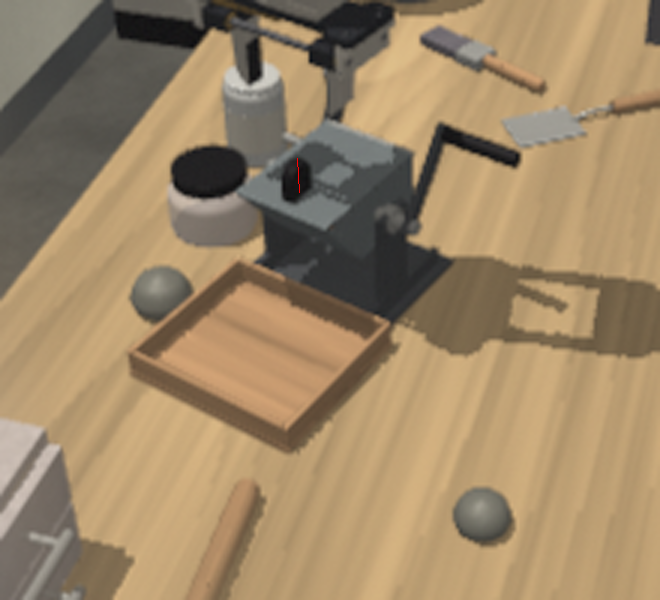

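Request:
{"name": "play_rows", "arguments": {
  "moves": [0,0,0,25,0,0,0,0,50,0,0,0,0,75,0,0,0,0,90,0,0,0,0,100,0,0,0,0,107,0,0,0,0,107,0]
}}

```text
time: 2.58
tool_pos: [618.7, 128.2, 192.1]
tcp_rot: [-3.14, 0.0, 1.256]
contact_force: [0.7, -1.0, 0.0]
grip_width: 92.0
```

Run:
```python
from ov import *
print(done(0,0,107,0)); st()
p=np.load("pose.npy")
overlay("o3",p,[])
```

```text
[619.46948722 127.44317728 192.741        1.25524655]
t 2.58 tcp [618.7 128.2 192.1] yaw 1.256 F [ 0.7 -1.   0. ] w 92.0 q [0.08 0.58 1.29 0.   1.27 0.4 ]
```

View pics/o3_side.png

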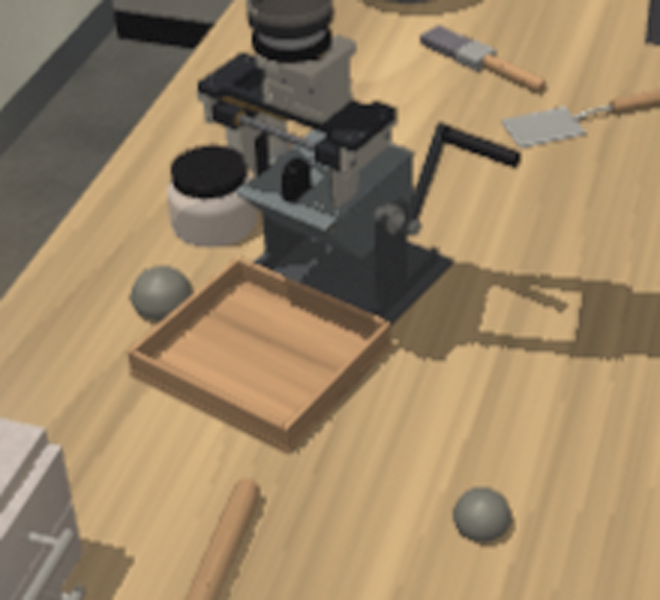

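View pics/o3_top.png

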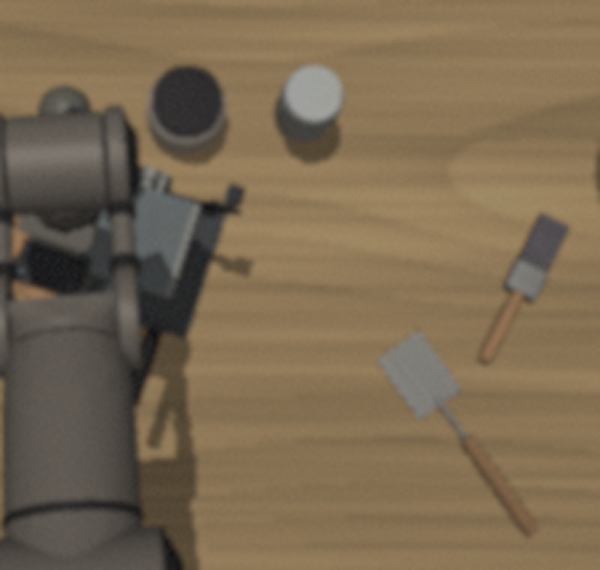

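Request:
{"name": "play_rows", "arguments": {
  "moves": [255,0,0,0,0,255,0,0,0,0,255,0,0,0,0,255,0,0,0,0,255,0,0,0,0,255,0,0,0,0,255,0,0,0,0,255,0,0,0,0]
}}

```text
time: 3.35
tool_pos: [619.5, 127.4, 192.7]
tcp_rot: [-3.142, -0.0, 1.255]
contact_force: [-0.6, -0.4, 0.1]
grip_width: 43.3
```

Run:
```python
from ov import *
st()
p=np.load("pose.npy")
overlay("o4",p,[])
```

```text
t 3.35 tcp [619.5 127.4 192.7] yaw 1.255 F [-0.6 -0.4  0.1] w 43.3 q [0.08 0.58 1.29 0.   1.27 0.4 ]
```

View pics/o4_side.png

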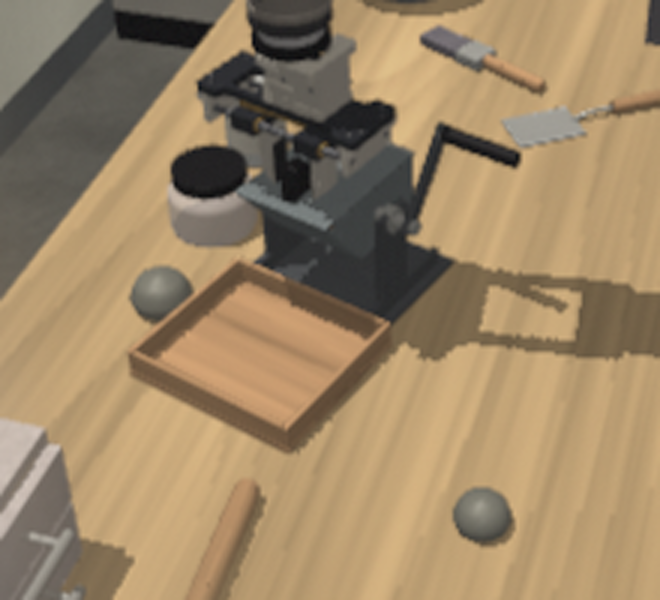

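Request:
{"name": "play_rows", "arguments": {
  "moves": [255,0,0,0,0,255,0,0,0,0,255,0,0,0,0,255,0,0,0,0,255,0,0,0,0,255,0,0,0,0,255,0,0,0,0,255,0,0,0,0]
}}

```text
time: 4.12
tool_pos: [621.0, 126.9, 193.0]
tcp_rot: [3.138, -0.001, 1.255]
contact_force: [5.2, -1.9, -2.0]
grip_width: 13.9
```

Run:
```python
from ov import *
st()
p=np.load("pose.npy")
overlay("o5",p,[])
# arc in tool axes: tool x = -stand x (yaw=p2+pi) 
for th in np.arange(0,2.01,.1):
    f=lambda th:np.array([-np.cos(th)*125+np.sin(th)*32,np.sin(th)*125+np.cos(th)*32])
    d=f(th)-f(0); print(round(th,2),"tool x",(-d[0]).round(1),"tool z",(-d[1]).round(1))
```

```text
t 4.12 tcp [621.  126.9 193. ] yaw 1.255 F [ 5.2 -1.9 -2. ] w 13.9 q [ 0.08  0.58  1.29 -0.    1.27  0.4 ]
0.0 tool x -0.0 tool z -0.0
0.1 tool x -3.8 tool z -12.3
0.2 tool x -8.8 tool z -24.2
0.3 tool x -15.0 tool z -35.5
0.4 tool x -22.3 tool z -46.2
0.5 tool x -30.6 tool z -56.0
0.6 tool x -39.9 tool z -65.0
0.7 tool x -50.0 tool z -73.0
0.8 tool x -60.9 tool z -80.0
0.9 tool x -72.4 tool z -85.8
1.0 tool x -84.4 tool z -90.5
1.1 tool x -96.8 tool z -93.9
1.2 tool x -109.5 tool z -96.1
1.3 tool x -122.4 tool z -97.0
1.4 tool x -135.3 tool z -96.6
1.5 tool x -148.1 tool z -95.0
1.6 tool x -160.6 tool z -92.0
1.7 tool x -172.8 tool z -87.8
1.8 tool x -184.6 tool z -82.5
1.9 tool x -195.7 tool z -75.9
2.0 tool x -206.1 tool z -68.3
```

View pics/o5_side.png

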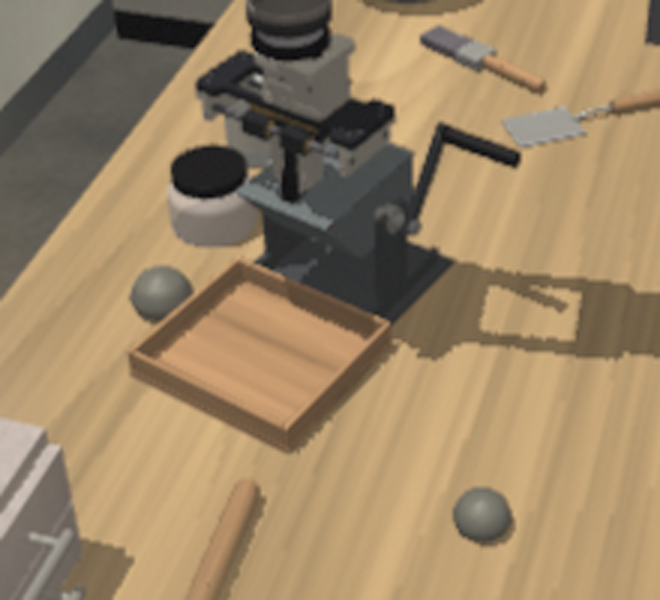

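Request:
{"name": "play_rows", "arguments": {
  "moves": [255,-1.5,1.5,-6,0,255,-3.8,1.5,-12.3,0,255,-8.8,1.5,-24.2,0,255,-15,1.5,-35.5,0,255,-22.3,1.5,-46.2,0,255,-30.6,1.5,-56,0,255,-39.9,1.5,-65,0,255,-50,1.5,-73,0]
}}

```text
time: 4.88
tool_pos: [605.7, 78.5, 267.0]
tcp_rot: [3.14, -0.001, 1.255]
contact_force: [6.8, -2.4, -7.1]
grip_width: 13.9
```

Run:
```python
from ov import *
done(-50,1.5,-73,0)
st()
p=np.load("pose.npy")
overlay("o6",p,[])
f=lambda th:np.array([-np.cos(th)*125+np.sin(th)*32,np.sin(th)*125+np.cos(th)*32])
for th in np.arange(.8,2,.1):
    d=f(th)-f(0.7); print(round(th,2),"tool x",(-d[0]).round(1),"tool z",(-d[1]).round(1))
```

```text
t 4.88 tcp [605.7  78.5 267. ] yaw 1.255 F [ 6.8 -2.4 -7.1] w 13.9 q [0.   0.49 1.24 0.   1.41 0.32]
0.8 tool x -10.9 tool z -7.0
0.9 tool x -22.4 tool z -12.8
1.0 tool x -34.4 tool z -17.5
1.1 tool x -46.8 tool z -20.9
1.2 tool x -59.5 tool z -23.1
1.3 tool x -72.4 tool z -24.0
1.4 tool x -85.3 tool z -23.6
1.5 tool x -98.1 tool z -21.9
1.6 tool x -110.6 tool z -19.0
1.7 tool x -122.8 tool z -14.8
1.8 tool x -134.6 tool z -9.5
1.9 tool x -145.7 tool z -2.9
```

View pics/o6_side.png

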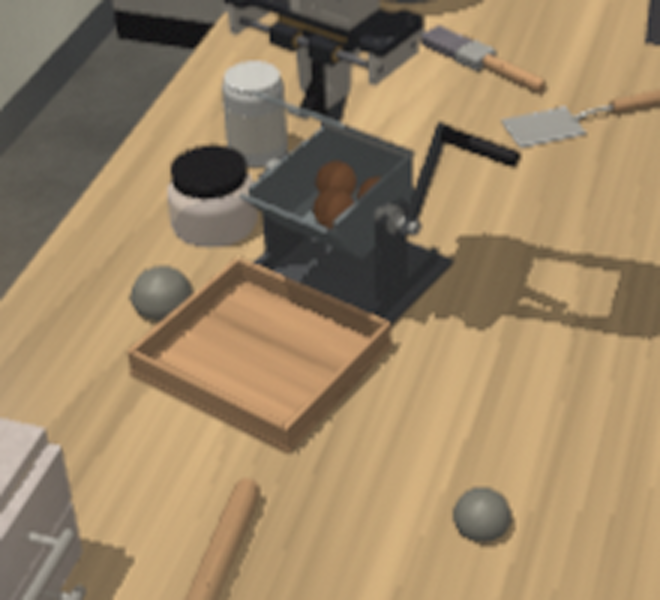

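Request:
{"name": "play_rows", "arguments": {
  "moves": [255,-10.9,1,-7,0,255,-22.4,1.5,-12.8,0,255,-34.4,1.5,-17.5,0,255,-46.8,1.5,-20.9,0,255,-59.5,1.5,-23.1,0,255,-72.4,1.5,-24,0,255,-85.3,1.5,-23.6,0,255,-98.1,1.5,-21.9,0]
}}

```text
time: 5.65
tool_pos: [576.2, -15.3, 288.2]
tcp_rot: [3.14, -0.001, 1.255]
contact_force: [4.6, 2.3, -2.6]
grip_width: 13.6
```

Run:
```python
from ov import *
done(-98.1,1.5,-21.9,0)
st()
p=np.load("pose.npy")
overlay("o7",p,[])
```

```text
t 5.65 tcp [576.2 -15.3 288.2] yaw 1.255 F [ 4.6  2.3 -2.6] w 13.6 q [-0.16  0.41  1.31  0.    1.42  0.16]
```

View pics/o7_side.png

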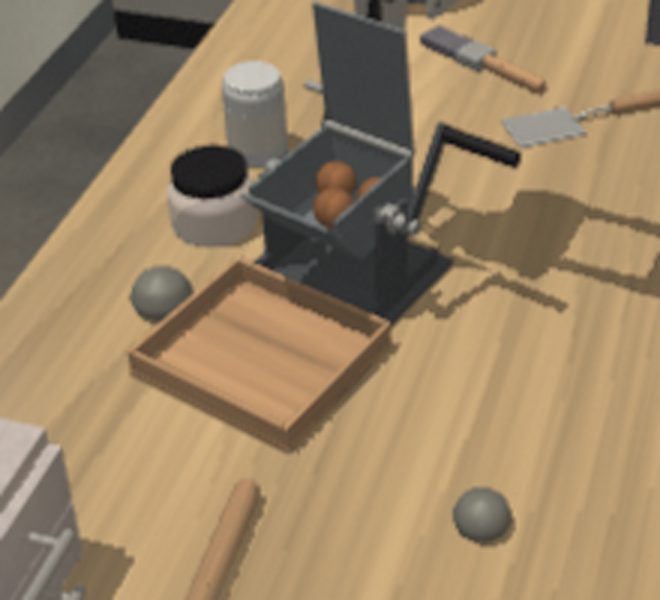

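Request:
{"name": "play_rows", "arguments": {
  "moves": [255,-6.3,0,1.2,0,255,-12.5,0,2.9,0,255,-18.6,0,5,0,255,-24.7,0,7.1,0,255,-30.6,0,9.7,0,255,-36.5,0,12.4,0,255,-40,0,14.3,0,255,-40,0,14.3,0]
}}

```text
time: 6.42
tool_pos: [564.1, -53.8, 273.4]
tcp_rot: [3.14, 0.001, 1.254]
contact_force: [4.4, -2.1, 5.4]
grip_width: 13.7
```

Run:
```python
from ov import *
done(-40,0,14.3,0)
st()
p=np.load("pose.npy")
segs=[]
for th in(1.7,1.85,2.0): segs.append([[62-155*np.cos(th),-56,157+155*np.sin(th)],[62,-56,157]])
overlay("o8",p,segs,side=(120,70,220,200))
```

```text
t 6.42 tcp [564.1 -53.8 273.4] yaw 1.254 F [ 4.4 -2.1  5.4] w 13.7 q [-0.23  0.4   1.36 -0.    1.37  0.09]
```

View pics/o8_side.png

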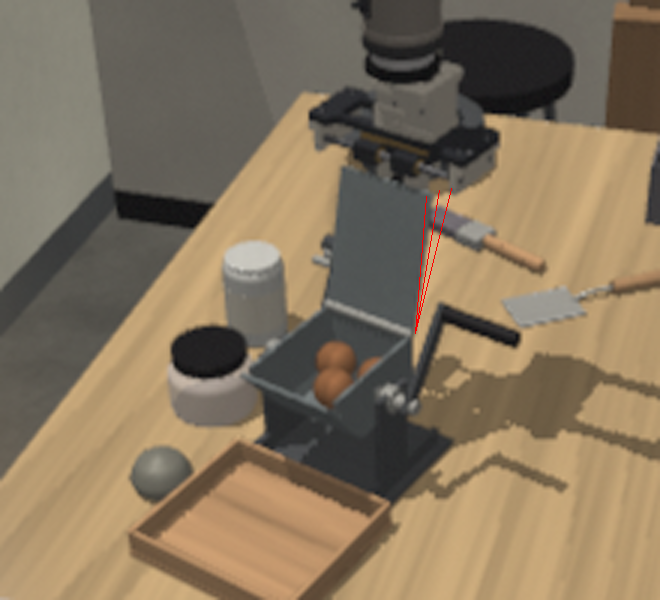

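Request:
{"name": "play_rows", "arguments": {
  "moves": [120,0,0,0,0,120,0,0,0,0,120,0,0,0,0,120,0,0,0,0,120,-10,0,0,0,120,-25,0,0,0,120,-45,0,0,0,120,-60,0,0,0]
}}

```text
time: 7.18
tool_pos: [544.5, -110.6, 273.0]
tcp_rot: [-3.141, 0.0, 1.256]
contact_force: [-0.0, -1.1, -0.3]
grip_width: 48.5
```

Run:
```python
from ov import *
done(-60,0,0,0)
st()
p=np.load("pose.npy")
segs=[]
for th in(1.7,1.85,2.0): segs.append([[62-155*np.cos(th),-56,157+155*np.sin(th)],[62,-56,157]])
overlay("o9",p,segs,side=(120,70,220,200))
```

```text
t 7.18 tcp [ 544.5 -110.6  273. ] yaw 1.256 F [-0.  -1.1 -0.3] w 48.5 q [-0.34  0.38  1.4  -0.    1.36 -0.02]
```

View pics/o9_side.png

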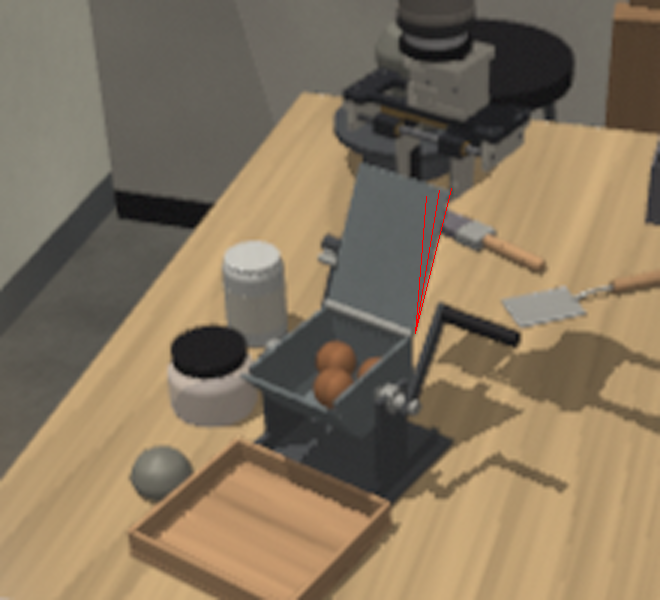

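Request:
{"name": "play_rows", "arguments": {
  "moves": [255,-5,0,-25,0,255,-5,0,-60,0,255,-5,0,-90,0,255,-5,0,-100,0,255,30,0,-100,0,255,65,0,-100,0,255,100,0,-100,0,255,125,0,-100,0]
}}

```text
time: 7.95
tool_pos: [584.4, 12.4, 373.2]
tcp_rot: [-3.141, -0.001, 1.256]
contact_force: [0.9, -0.9, -0.2]
grip_width: 2.2
```

Run:
```python
from ov import *
done(125,0,-100,0)
st()
p=np.load("pose.npy")
q=cmd0();print("stand", S2W([0,0,-p[2]],[q[0]-p[0],q[1]-p[1],q[2]]).round(1))
print(togo(S2W(p,[40,0,280])[0]))
```

```text
t 7.95 tcp [584.4  12.4 373.2] yaw 1.256 F [ 0.9 -0.9 -0.2] w 2.2 q [-0.11  0.4   1.1   0.    1.64  0.2 ]
stand [[ 60.    3.  373.3]]
[20.  -3.  93.3  0. ]
```

Request:
{"name": "play_rows", "arguments": {
  "moves": [255,20,-3,10,0,255,20,-3,40,0,255,20,-3,70,0,255,20,-3,93.3,0,255,20,-3,93.3,0]
}}

```text
time: 8.37
tool_pos: [585.0, 30.3, 274.6]
tcp_rot: [-3.131, 0.002, 1.256]
contact_force: [-0.4, -0.7, 0.3]
grip_width: 0.5
```

Run:
```python
from ov import *
done(20,-3,93.3,0)
st()
p=np.load("pose.npy")
overlay("o10",p,[],side=(120,70,220,200))
for th in np.r_[1.85,np.arange(1.95,2.8,.075)]:
    x=62-105*np.cos(th)-9.5; z=157+105*np.sin(th)+22
    print(th.round(3),"tool x",round(40-x,1),"tool z",round(280-z,1))
```

```text
t 8.37 tcp [585.   30.3 274.6] yaw 1.256 F [-0.4 -0.7  0.3] w 0.5 q [-0.08  0.44  1.29  0.    1.41  0.24]
1.85 tool x -41.4 tool z 0.1
1.95 tool x -51.4 tool z 3.5
2.025 tool x -58.6 tool z 6.6
2.1 tool x -65.5 tool z 10.4
2.175 tool x -72.2 tool z 14.6
2.25 tool x -78.5 tool z 19.3
2.325 tool x -84.4 tool z 24.5
2.4 tool x -89.9 tool z 30.1
2.475 tool x -95.0 tool z 36.1
2.55 tool x -99.7 tool z 42.4
2.625 tool x -103.8 tool z 49.1
2.7 tool x -107.4 tool z 56.1
2.775 tool x -110.5 tool z 63.4
```

View pics/o10_side.png

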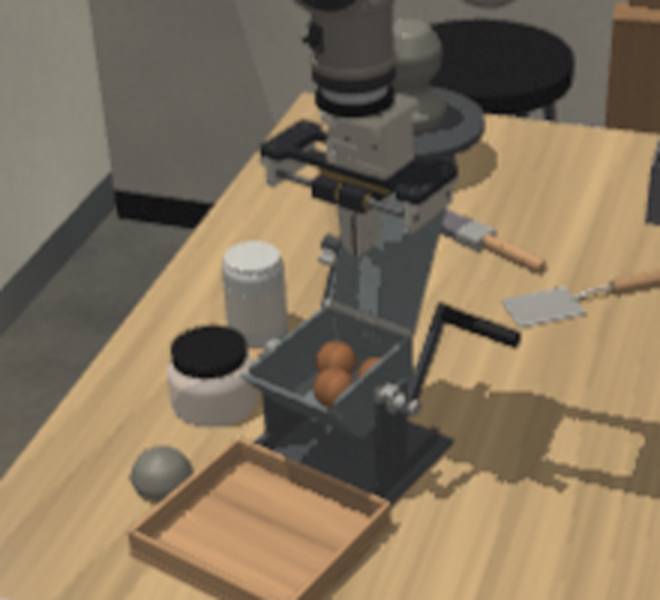

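Request:
{"name": "play_rows", "arguments": {
  "moves": [255,-20,0,0,0,255,-40,0,0,0,255,-51,0,3.5,0,255,-58.6,0,6.6,0,255,-65.5,0,10.4,0,255,-72,0,14.6,0,255,-78.5,0,19.3,0,255,-84.4,0,24.5,0]
}}

```text
time: 9.13
tool_pos: [561.7, -51.0, 256.3]
tcp_rot: [3.139, -0.001, 1.255]
contact_force: [0.6, 0.3, 0.5]
grip_width: 0.4
```

Run:
```python
from ov import *
done(-84.4,0,24.5,0)
st()
p=np.load("pose.npy")
overlay("o11",p,[],side=(120,70,220,200))
```

```text
t 9.13 tcp [561.7 -51.  256.3] yaw 1.255 F [0.6 0.3 0.5] w 0.4 q [-0.23  0.41  1.4   0.    1.33  0.09]
```

View pics/o11_side.png

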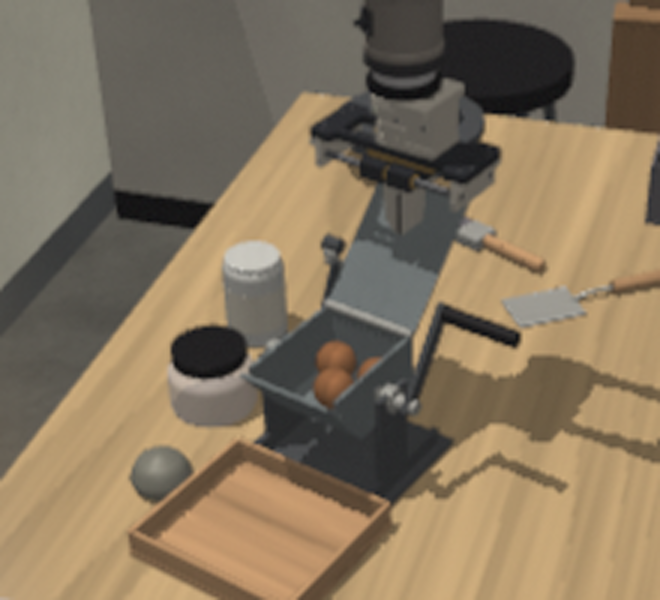

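Request:
{"name": "play_rows", "arguments": {
  "moves": [255,-5.5,0,5.6,0,255,-10.6,0,11.6,0,255,-15.3,0,17.9,0,255,-19.4,0,24.6,0,255,-23,0,31.6,0,255,-23,0,31.6,0,255,-23,0,31.6,0]
}}

```text
time: 9.82
tool_pos: [553.9, -72.8, 223.3]
tcp_rot: [-3.14, -0.0, 1.255]
contact_force: [0.4, -0.1, 0.1]
grip_width: 0.4
```

Run:
```python
from ov import *
done(-23,0,31.6,0)
st()
p=np.load("pose.npy")
overlay("o12",p,[[[62-155*np.cos(th),-56,157+155*np.sin(th)],[62,-56,157]] for th in (2.4,2.6,2.75)],side=(120,70,220,200))
```

```text
t 9.82 tcp [553.9 -72.8 223.3] yaw 1.255 F [ 0.4 -0.1  0.1] w 0.4 q [-0.27  0.42  1.47  0.    1.25  0.05]
```

View pics/o12_side.png

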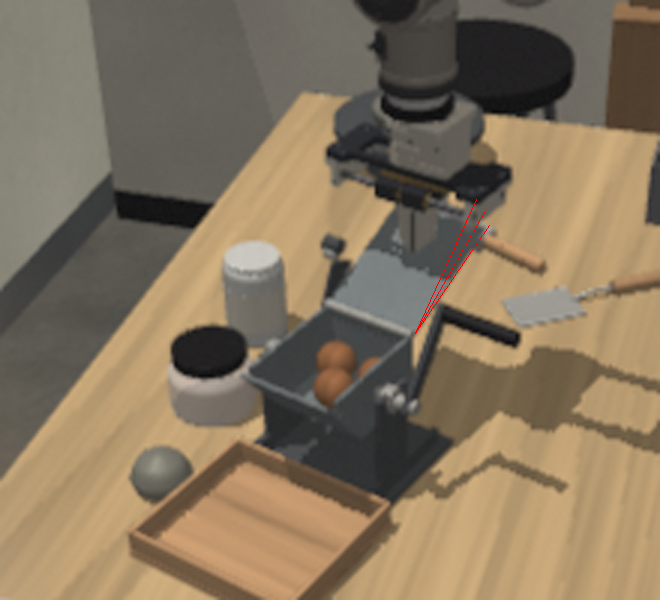

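Run:
```python
from ov import *
p=np.load("pose.npy")
print(togo(S2W(p,[108,-150,340])[0],p[2]+np.pi*1.5))
```

```text
[  39.4 -150.  -116.1  -90. ]
```

Request:
{"name": "play_rows", "arguments": {
  "moves": [255,3,0,-30,0,255,6,0,-60,0,255,10,-10,-90,-7,255,15,-30,-116,-14,255,20,-55,-116,-21,255,25,-80,-116,-28,255,30,-105,-116,-35,255,35,-125,-116,-42]
}}

```text
time: 10.58
tool_pos: [444.8, 0.3, 340.6]
tcp_rot: [3.14, 0.001, 1.995]
contact_force: [-0.1, 0.7, 0.6]
grip_width: 0.5
```

Run:
```python
from ov import *
done(35,-125,-116,-42)
p=np.load("pose.npy");st()
print(togo(S2W(p,[108,-150,340])[0],p[2]+np.pi*1.5))
```

```text
t 10.58 tcp [4.448e+02 3.000e-01 3.406e+02] yaw 1.995 F [-0.1  0.7  0.6] w 0.5 q [-0.17  0.13  1.55  0.    1.46 -0.6 ]
[ 20.  -15.6  -0.1 -48. ]
```

Request:
{"name": "play_rows", "arguments": {
  "moves": [255,3,-2,0,-7,255,6,-5,0,-14,255,9,-8,0,-21,255,12,-10,0,-28,255,15,-12,0,-35,255,18,-14,0,-42,255,20,-15.6,0,-48,255,20,-15.6,0,-48]
}}

```text
time: 11.25
tool_pos: [423.6, 11.7, 340.5]
tcp_rot: [3.141, 0.001, 2.83]
contact_force: [-0.4, 0.5, 1.0]
grip_width: 0.5
```

Run:
```python
from ov import *
done(20,-15.6,0,-48)
p=np.load("pose.npy");st()
print(togo(S2W(p,[108,-150,197])[0],p[2]+np.pi*1.5))
overlay("o13",p,[[[62-155*np.cos(th),-56,157+155*np.sin(th)],[62,-56,157]] for th in (2.4,2.6,2.75)]+[[[60.5,-183,200],[60.5,-93,200]]],side=(120,70,220,200))
```

```text
t 11.25 tcp [423.6  11.7 340.5] yaw 2.83 F [-0.4  0.5  1. ] w 0.5 q [-0.15  0.09  1.6   0.    1.45 -1.41]
[ -0.   -0.  142.9   0. ]
```

View pics/o13_side.png

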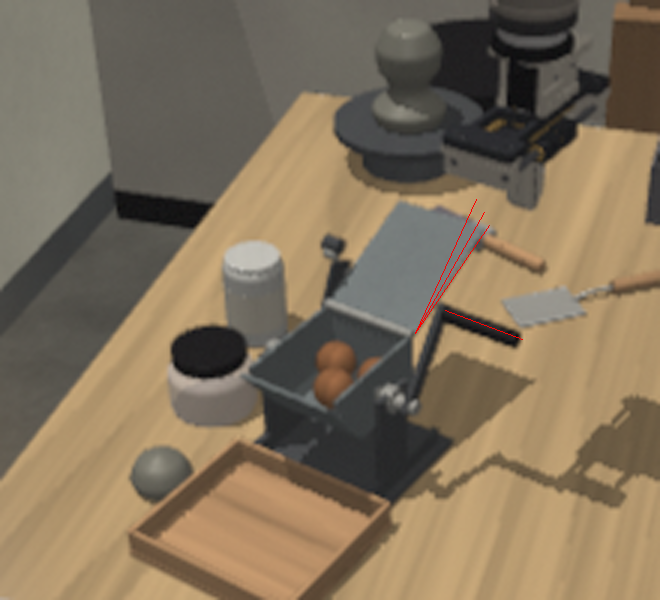

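View pics/o13_top.png

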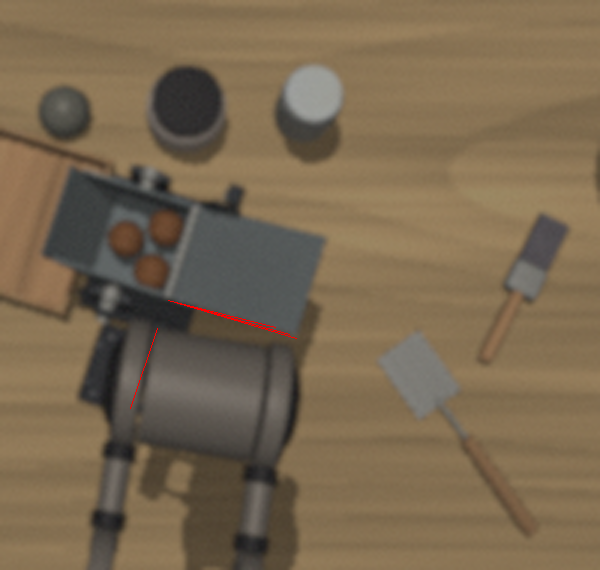

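Request:
{"name": "play_rows", "arguments": {
  "moves": [255,0,0,25,0,255,0,0,55,0,255,0,0,85,0,255,0,0,110,0,255,0,0,130,0,255,0,0,143,0,255,0,0,143,0]
}}

```text
time: 11.93
tool_pos: [422.5, 11.5, 194.6]
tcp_rot: [-3.141, -0.005, 2.823]
contact_force: [-0.6, 1.4, 0.1]
grip_width: 0.4
```

Run:
```python
from ov import *
done(0,0,143,0)
p=np.load("pose.npy");st()
q=cmd0();A=axes(q[3]);print(A.round(2))
overlay("o14",p,[[[60.5,-183,200],[60.5,-93,200]]],side=(120,70,220,200))
```

```text
t 11.93 tcp [422.5  11.5 194.6] yaw 2.823 F [-0.6  1.4  0.1] w 0.4 q [-0.15  0.22  1.87  0.    1.06 -1.41]
[[-0.95  0.31  0.  ]
 [ 0.31  0.95  0.  ]
 [ 0.    0.   -1.  ]]
```

View pics/o14_side.png

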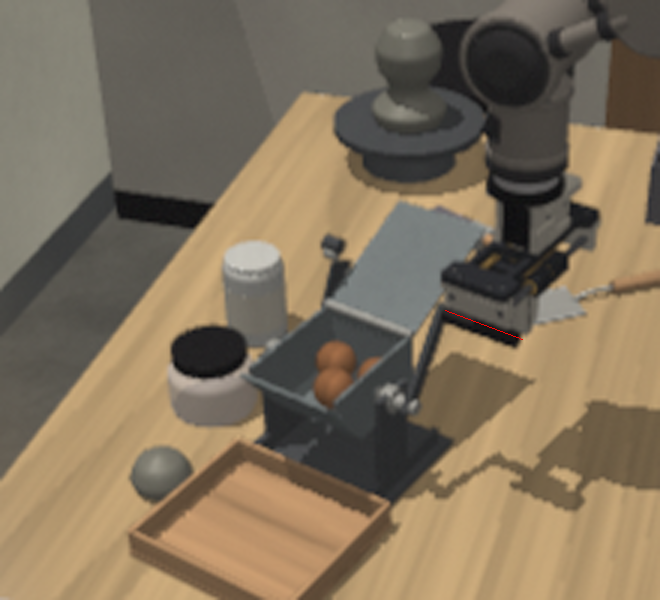

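Request:
{"name": "play_rows", "arguments": {
  "moves": [255,0,10,0,0,255,0,17,0,0,255,0,24,0,0,255,0,31,-2,0,255,0,38,-4,0,255,0,45,-6,0,255,0,52,-8,0,255,0,60,-10,0]
}}

```text
time: 12.7
tool_pos: [443.2, 67.8, 208.8]
tcp_rot: [-3.14, 0.004, 2.826]
contact_force: [-2.2, -8.0, 7.3]
grip_width: 0.4
```

Run:
```python
from ov import *
done(0,60,-10,0)
p=np.load("pose.npy");st()
overlay("o15",p,[],side=(120,70,220,200))
```

```text
t 12.7 tcp [443.2  67.8 208.8] yaw 2.826 F [-2.2 -8.   7.3] w 0.4 q [-0.02  0.24  1.79 -0.    1.11 -1.27]
```

View pics/o15_side.png

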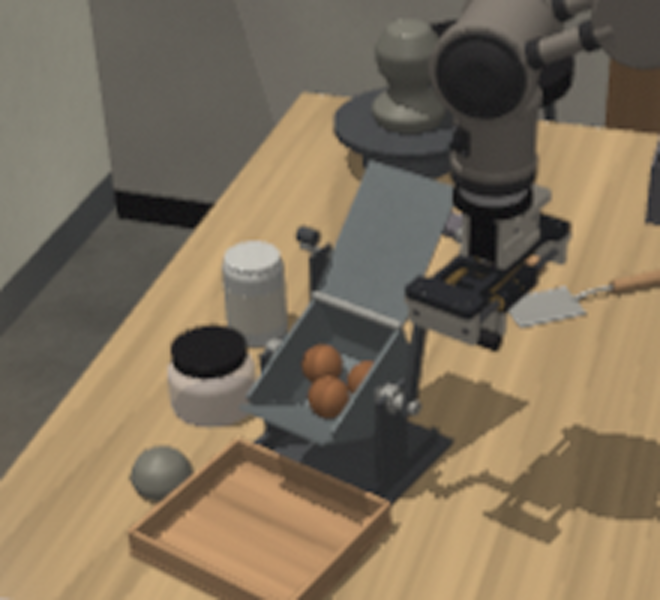

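Request:
{"name": "play_rows", "arguments": {
  "moves": [255,0,7,0,0,255,0,14,0,0,255,0,20,0,0,255,0,26,0,0,255,0,32,1,0,255,0,37,2,0,255,0,42,3,0,255,0,47,4,0]
}}

```text
time: 13.47
tool_pos: [457.2, 113.2, 203.6]
tcp_rot: [-3.141, 0.001, 2.826]
contact_force: [-0.9, -3.5, 4.1]
grip_width: 0.2
```

Run:
```python
from ov import *
done(0,47,4,0)
p=np.load("pose.npy");st()
overlay("o16",p,[],side=(120,70,220,200))
```

```text
t 13.47 tcp [457.2 113.2 203.6] yaw 2.826 F [-0.9 -3.5  4.1] w 0.2 q [ 0.08  0.29  1.74 -0.    1.12 -1.17]
```

View pics/o16_side.png

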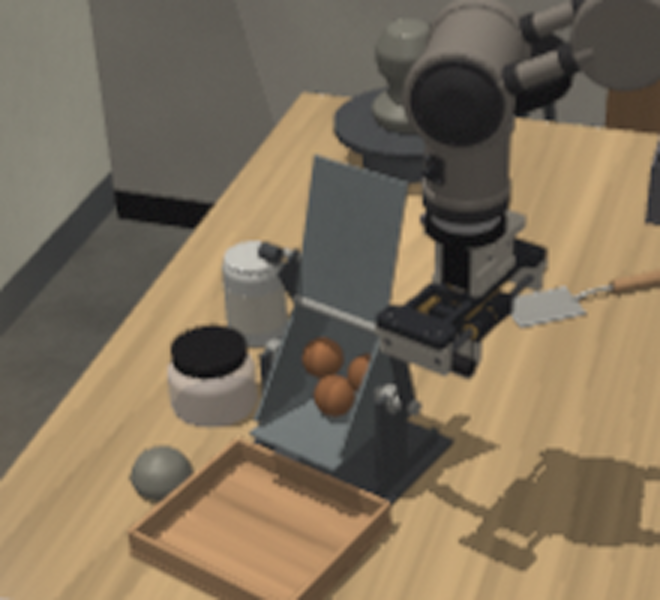

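Request:
{"name": "play_rows", "arguments": {
  "moves": [255,0,4,1,0,255,0,8,2,0,255,0,12,3,0,255,0,16,4,0,255,0,19,5,0,255,0,22,6,0,255,0,25,7,0,255,0,28,8,0]
}}

```text
time: 14.23
tool_pos: [465.4, 139.4, 194.1]
tcp_rot: [-3.14, -0.001, 2.826]
contact_force: [-0.9, -7.6, -3.5]
grip_width: 0.6
```

Run:
```python
from ov import *
done(0,28,8,0)
p=np.load("pose.npy");st()
overlay("o17",p,[],side=(120,70,220,200))
```

```text
t 14.23 tcp [465.4 139.4 194.1] yaw 2.826 F [-0.9 -7.6 -3.5] w 0.6 q [ 0.13  0.33  1.71 -0.    1.11 -1.12]
```

View pics/o17_side.png

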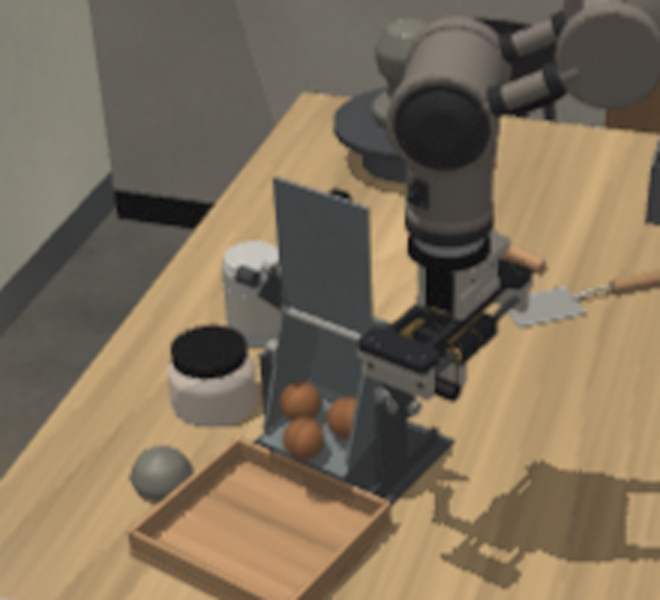

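Request:
{"name": "play_rows", "arguments": {
  "moves": [255,0,2,1,0,255,0,4,2,0,255,0,6,2,0,255,0,7,2,0,255,0,7,2,0,255,0,7,2,0,255,0,7,2,0,255,0,7,2,0]
}}

```text
time: 15.0
tool_pos: [467.0, 145.4, 191.4]
tcp_rot: [-3.138, -0.003, 2.826]
contact_force: [-0.9, -8.0, -4.1]
grip_width: 0.3
```

Run:
```python
from ov import *
done(0,7,2,0)
p=np.load("pose.npy");st()
overlay("o18",p,[],side=(120,70,220,200))
```

```text
t 15.0 tcp [467.  145.4 191.4] yaw 2.826 F [-0.9 -8.  -4.1] w 0.3 q [ 0.15  0.34  1.7  -0.    1.1  -1.11]
```

View pics/o18_side.png

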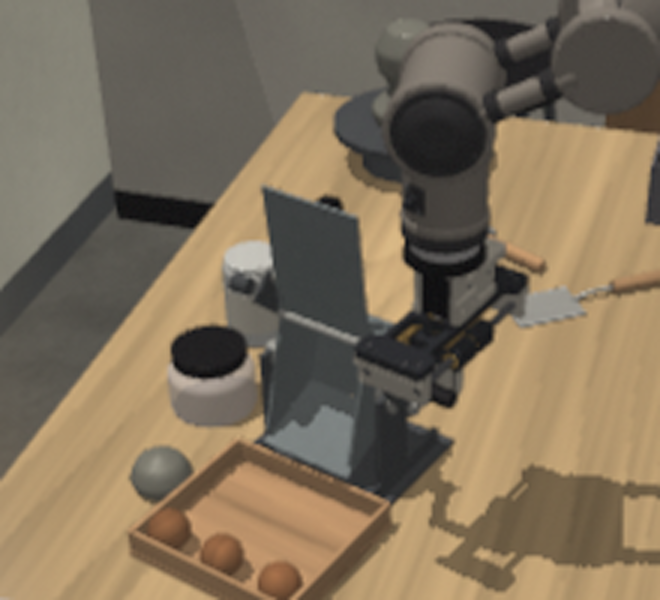

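Request:
{"name": "play_rows", "arguments": {
  "moves": [255,0,-4,-2,0,255,0,-10,-4,0,255,0,-18,-7,0,255,0,-26,-10,0,255,0,-34,-12,0,255,0,-42,-14,0,255,0,-50,-14,0,255,0,-58,-14,0]
}}

```text
time: 15.77
tool_pos: [449.7, 90.5, 207.3]
tcp_rot: [3.141, 0.001, 2.826]
contact_force: [-1.1, -3.6, -1.7]
grip_width: 0.6
```

Request:
{"name": "play_rows", "arguments": {
  "moves": [255,0,-8,0,0,255,0,-16,0,0,255,0,-24,1,0,255,0,-32,3,0,255,0,-39,5,0,255,0,-46,7,0,255,0,-52,9,0,255,0,-58,10,0]
}}

```text
time: 16.43
tool_pos: [431.6, 35.5, 196.5]
tcp_rot: [3.141, -0.0, 2.826]
contact_force: [-0.5, -2.5, -2.3]
grip_width: 0.7
```

Request:
{"name": "play_rows", "arguments": {
  "moves": [255,0,-5,0,0,255,0,-10,0,0,255,0,-18,0,0,255,0,-28,0,0,255,0,-36,0,0,255,0,-36,0,0,255,0,-36,0,0]
}}

```text
time: 17.02
tool_pos: [420.7, 1.4, 197.0]
tcp_rot: [3.141, 0.0, 2.825]
contact_force: [-0.2, -0.3, -0.0]
grip_width: 0.2
```

Run:
```python
from ov import *
done(0,-58,-14,0);done(0,-58,10,0);done(0,-36,0,0)
p=np.load("pose.npy");st();print(cmd0())
overlay("o19",p,[[[60.5,-183,200],[60.5,-93,200]]],side=(120,70,220,200))
```

```text
t 17.02 tcp [420.7   1.4 197. ] yaw 2.825 F [-0.2 -0.3 -0. ] w 0.2 q [-0.18  0.21  1.87  0.    1.06 -1.43]
[420.70389958   1.85139922 196.941        2.82604288]
```

View pics/o19_side.png

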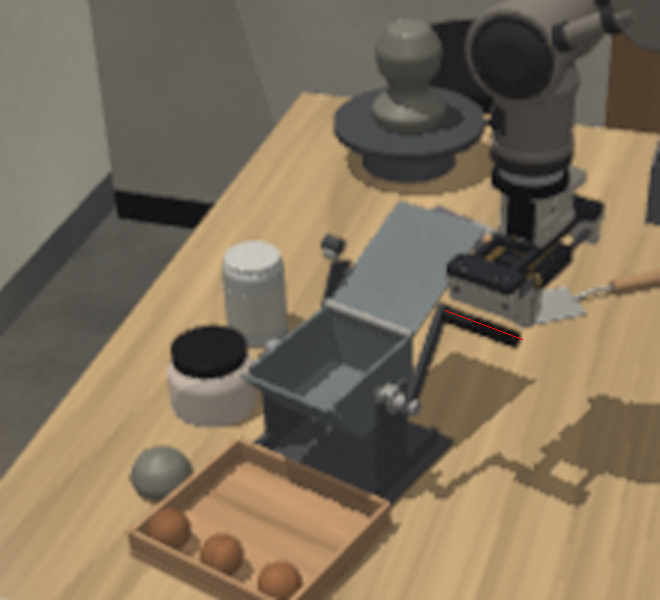

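Hopper is level, the lid is back and the balls are in the tray. I'll retreat upwards and take a final check picture.

Request:
{"name": "play_rows", "arguments": {
  "moves": [255,0,-3,-20,0,255,0,-3,-50,0,255,0,-3,-85,0,255,0,-3,-115,0,255,0,-3,-140,0,255,0,-3,-150,0,255,0,-3,-150,0,255,0,-3,-150,0]
}}

```text
time: 17.78
tool_pos: [419.8, -0.7, 346.7]
tcp_rot: [3.141, 0.0, 2.827]
contact_force: [0.3, -1.0, -1.3]
grip_width: 0.4
```

Request:
{"name": "play_rows", "arguments": {
  "moves": [255,0,0,0,0,255,0,0,0,0,255,0,0,0,0,255,0,0,0,0,255,0,0,0,0,255,0,0,0,0]
}}

```text
time: 18.28
tool_pos: [419.7, -1.0, 346.7]
tcp_rot: [3.142, -0.0, 2.826]
contact_force: [0.7, -0.5, 0.2]
grip_width: 0.5
```

Run:
```python
from ov import *
st();p=np.load("pose.npy")
overlay("o20",p,[[[60.5,-183,200],[60.5,-93,200]]]+[[[62-155*np.cos(th),-56,157+155*np.sin(th)],[62,-56,157]] for th in (2.4,2.75)],side=(120,100,220,200),top=(150,100,200,190))
```

```text
t 18.28 tcp [419.7  -1.  346.7] yaw 2.826 F [ 0.7 -0.5  0.2] w 0.5 q [-0.19  0.08  1.59  0.    1.47 -1.44]
```

View pics/o20_side.png

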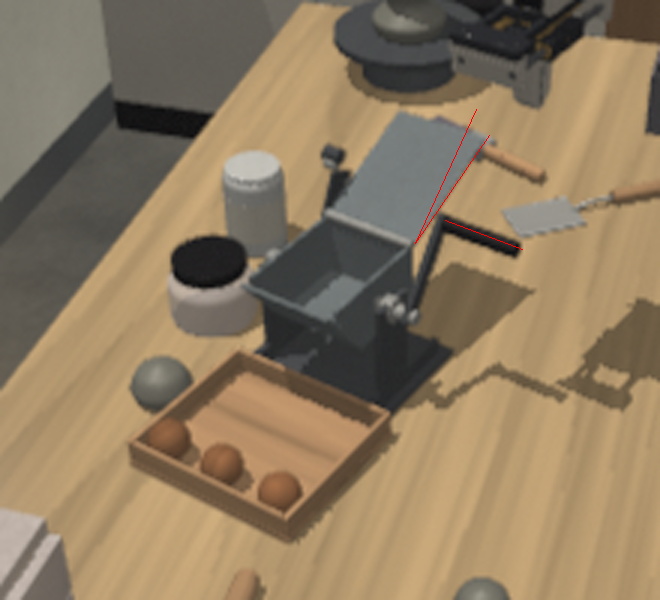

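View pics/o20_top.png

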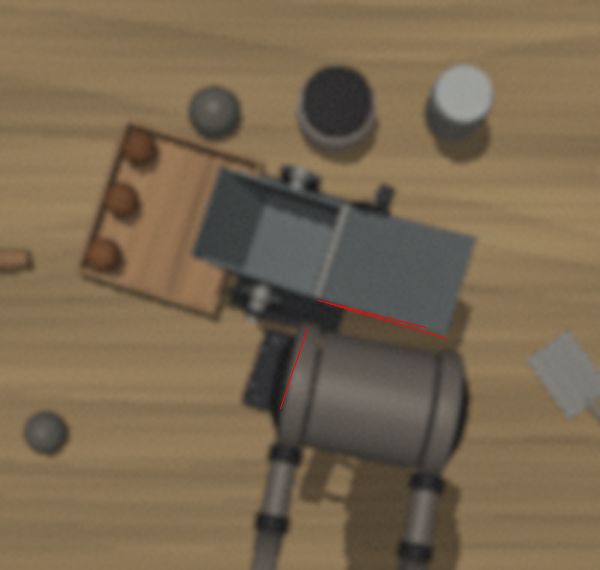

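```bash
python3 -c "
from plant import bot
print(bot.close_job())"
```

```text
the job is handed in; nothing more can be done
None
```

The hopper is emptied and the job is handed in, at about 18.3 s on the robot's clock. No verdict came back.

I lifted the lid by its tab onto the detent and pushed it over with closed fingers to its stop, about 2.75 rad. I then pushed the lever bar until the hopper stood at about 1.3 rad. All three balls ran out, and I eased the hopper back down to level.

**Last pictures:**
- The three balls lie along the tray's far wall, in the same spots they held in the picture taken over 3 s earlier.
- The lever bar matches its level position, and the lid edge matches the 2.75 rad line.
- The clay lump beside the tray, the jar, the can and the spatula show no movement. The hammer, the brush and the other clay lump were partly cut off or hidden in the last crops, so I did not check them as closely. The arm never went down near them.
- The gripper is clear of everything, with force readings at noise level. Contact forces stayed around 11 N or less at every reading.

**What disagreed:** in the side camera, the fitted lid outline was up to about 2.7 pixels off (roughly 5 mm). This did not affect the grasp or the pushes.

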